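# Load the plate carrier under the shaker's leaf spring

## Robot

A 6-joint arm with a two-finger parallel gripper is mounted at the origin on the work surface. World frame = base frame: x ahead of the robot, y to its left, z up, the work surface at z = 0. Lengths are in mm, angles in rad, forces in N, time in s.
With the tool pointing down it reaches from about 375 to 750 mm from the base axis. Payload 9 kg.
Tool frame: the origin (TCP) lies at the centre of the arm's flange, where the gripper is bolted on; the fingertips stand 173 mm ahead of it and the grasp point (between the pads) lies 155 mm ahead of it; z points along the fingers, y is the direction in which the jaws open and shut (so a half turn about z gives the same grasp; the last joint's range is limited). The gripper opens to 85 mm and grips with 20 to 120 N. Pads are 22 mm wide; open, the fingers measure 114 mm over their backs; the gripper's body (76 mm by 85 mm) begins 54 mm behind the grasp point. The pads swing forward as they close: fully open they stand 13 mm farther back than shut.
Start: joints at [0.919, 0.104, 0.097, 1.564, 0, 1.353], TCP at [252.191, 544.442, 404.731] pointing down, gripper open.
Joint ranges: [-2.99, 2.99], [-0.84, 1.86], [-1.1, 1.16], [-1.84, 2.11], [-1.51, 1.56], [-3.14, 3.14]. Speed limits (rad/s): [2.22, 2.22, 2.57, 3.14, 3.14, 3.14].

## Interface

Orientations are given as a unit quaternion [w, x, y, z].
In Python, from rig import sense, read_camera, job gives the robot as it stands. The module is installed in compiled form; this text tells all that it offers.
- The arm moves only by the tool arm_command, never from a script. Its arguments are lists of equal length, an entry for each row: "linear": the shift along the tool's x, y, z in m, a list of three; "roll": the turn about the tool's z in degrees; "claw": the opening, from 0 (shut) to 1 (fully open). A call has 1 to 12 rows; each row is the pose to reach, as a shift and turn from the pose measured when the call began, along the tool's axes at that moment; what a row does not reach only later rows make up. A row lasts 1/12 s, in which the tool goes at most 41.7 mm and 7.16 degrees, less where a joint would pass 70% of its speed; a pose out of reach is approached as far as the arm can. A call with a gripper value outside its range is refused whole. The fingers move at their own pace and stop on an object; the grip force is fixed at half the most. Time passes only in rows, so rows that repeat a pose let the fingers close. It gives the time, the measured TCP pose, the force and the opening at its end, in the units of the state.
- sense(): the state, without advancing time (a new reading comes with each control period).
- read_camera(name): name is "side" or "top"; returns a dict with "image" (400x640x3 uint8, red, green, blue), "K" (3x3 intrinsics, pixels), "extrinsics" (4x4, takes a point from camera to world coordinates). Camera axes: x right, y up, looking along -z (the intrinsics and any distortion apply to the point x, -y, -z); pixel columns grow to the right and rows downward; lengths in mm; the calibration is good to about 2 mm. A picture is of the moment at which its call begins. There is no depth.
- job.sign_off(): hands the job in, once; it reports no verdict.
The state is a dict: "time": time; "joints": joint angles; "dq": joint speeds; "joint_efforts": joint torques, N m; "eef_pos": TCP position; "tcp_rot": TCP orientation; "wrist_force": force on the tool from outside, world axes, zero at the start; "wrist_torque": the same for the moment, N m; "gripper_width": finger opening in mm.
Only numpy, scipy, OpenCV 4.12 (cv2) and the standard library are available. Lean on these libraries where they do the work, as an engineer would, in place of code of your own. Each camera call takes 0.05 s, during which the arm holds its last target. There are 200 camera calls.

## Task

Load the blue plate carrier into the plate shaker's dock: with the fingertips, press the carrier down hard on its ridged thumb ledge so that its front sinks low enough for the dark bridge, and keep pressing while you push it along under the bridge and the steel leaf spring until its nose is fully home against the orange end stop. Then let go and move clear, leaving it home under the spring. Do not lift, carry or tip the carrier, and leave everything else on the bench where it is.

Things in the scene. Friction and masses are not known exactly. Their poses are not given: they have to be found in the camera images.
- dock: White dock of a plate shaker fixed on the bench, 300 x 130 mm, base 24 mm high. Origin: centre of its underside. Its +x is the way the carrier slides (to the orange stop); z up. In its frame: two aluminium rails with inner faces at y = +-33.5 mm, 6 mm thick, x -139 to 123 mm, tops at z = 50 mm. The channel is open above and at its -x end.
- bridge (a point): Dock's (61, 0, 58) mm: middle of the lower near edge of the fixed dark steel bridge across the channel; axes as the dock's. The bridge spans dock x 61 to 75 mm, y +-48.5 mm, underside z = 58 mm, top z = 66 mm (screw heads to 69 mm). An unpressed carrier is 8 mm too high and strikes it.
- stop (a point): Dock's (120, 0, 44) mm: on the face of the orange end stop (80 mm wide, top at dock z = 58 mm), at the raised bed's height; axes as the dock's. The carrier is home when its nose point has the same dock x.
- bed (a joint): Sprung, slippery white bed (friction 0.15) under the carrier; moves straight down, level. 0 = raised (top at dock z = 44 mm), in m, 0.012 = bottomed. About 3 N on the carrier starts it, then 1 N per mm (11 N at 8 mm, 15 N at 12 mm). Carrier top is at dock z = 66 mm minus this: over 8 mm clears the bridge, 9 to 11 mm is right. Let go at home, it lifts the carrier against the bridge (about 0.008).
- leaf (a joint): Steel leaf spring, two blades, 54 mm wide in all, hinged on the bridge's far side at dock x = 75, z = 62 mm; 32 mm long, sloping down towards the stop. 0 = hanging (tip at about dock z = 50 mm), in rad, grows as the tip lifts; about 0.2 to 0.35 riding on the carrier. Presses down with about 4 N, so it drags on the carrier by 2 to 3 N.
- carrier: Blue plate carrier, 126 x 64 mm, 0.2 kg, loose on the bed with 1.5 mm play to each rail. Origin: centre of its underside; +x to its nose (same as dock's +x), z up. Front body with white well field: x -23 to 63 mm, 22 mm high. It starts with its nose 16 to 61 mm short of the bridge; home, its body reaches back to 27 mm short of the bridge.
- nose (a point): Carrier's front lower edge, its (63, 0, 0) mm; axes as the carrier's.
- ledge (a point): Carrier's (-43, 0, 12) mm: centre of the top of the low thumb ledge with black ridges, the place to press. The ledge is 12 mm high, full width, carrier x -63 to -23 mm; at -23 mm an upright step 10 mm high up to the front body can be pushed against. Axes as the carrier's.
- tube_rack: Bystander: orange rack 90 x 190 x 50 mm with four capped tubes up to 123 mm high. Origin under its centre.
- marker: Bystander: marker pen 135 mm long along its x, 14 mm thick, lying beside the dock. Origin under its middle.
- sample_pot: Bystander: clear pot with yellow lid, diameter 44, height 52 mm, standing beside the dock. Origin under its centre.
- tip_box: Bystander: green tip box with clear lid, 122 x 87 x 67 mm. Origin under its centre.
- spare_plate: Bystander: clear well plate 85 x 128 x 15 mm lying flat. Origin under its centre.
Not all that is in view belongs to the job. There is more than one size of the carrier; the one meant has the size given above.

How it is judged:
By the outcome, as a careful person would: the job done as asked, in the order asked, and still so for the second after the job is handed in, with the robot touching nothing.
It also fails if it takes over 42 s, if anything falls off the work surface, if the arm or the gripper's body presses on something with over 40 N, if the wrist force passes 120 N, or if a joint passes its speed limit or range.

## Working session

There is one attempt and no reset: what is moved stays moved. The work goes in short steps, Python scripts to look and compute and a tool call to move; the robot and the scene stay as the last step left them, time stands still between calls to the robot, and variables do not carry over. Pictures are saved under pics/ and viewed, about 8 in all and at most 12, crops included, and the job is handed in when it is done.

Besides the shell and the picture viewer there is one more tool, called after ">>>" as a command line: name --pt "numbers of a row" for each row, then --argument value for the rest. arm_command: Moves the arm, as the interface text tells. Its arguments: {"type":"object","properties":{"linear":{"type":"array","items":{"type":"array","items":{"type":"number"}}},"roll":{"type":"array","items":{"type":"number"}},"claw":{"type":"array","items":{"type":"number"}}},"required":["linear","roll","claw"]}

```bash
mkdir -p pics; python3 - <<'E'
from rig import sense, read_camera
import cv2,pickle
s=sense();print(s)
for n in("top","side"):
    r=read_camera(n);pickle.dump(r,open(n+".pkl","wb"));cv2.imwrite(f"pics/{n}0.png",r["image"][:,:,::-1]);print(n,r["K"],r["extrinsics"],r.keys())
E
```

```text
{'time': 0.0, 'joints': array([9.19324071e-01, 1.04681096e-01, 9.64424173e-02, 1.56392794e+00,
       7.70332210e-06, 1.35310916e+00]), 'dq': array([ 0.00105183,  0.00099455,  0.00049972, -0.00097736, -0.00150396,
        0.00063514]), 'joint_efforts': array([-2.13923391e-03, -5.56922400e+01,  5.03655088e+01,  1.63815427e-02,
       -2.70594192e-04,  1.76574395e-05]), 'eef_pos': array([252.09276047, 544.33725416, 403.91806262]), 'tcp_rot': array([-2.91960628e-04,  2.15195971e-01,  9.76570645e-01, -6.19839110e-04]), 'wrist_force': array([-0.37288701,  0.42335806, -0.81124448]), 'wrist_torque': array([ 0.02270152, -0.03166257, -0.02474474]), 'gripper_width': 85.22995501622586}
top [[411.14166599   0.         320.37354352]
 [  0.         411.14166599 201.96651388]
 [  0.           0.           1.        ]] [[ 1.43941610e-01  9.67724268e-01 -2.06858776e-01  2.78581989e+02]
 [-9.89574330e-01  1.39736874e-01 -3.48747982e-02 -2.12749033e+01]
 [-4.84338987e-03  2.09722069e-01  9.77749045e-01  1.13202695e+03]
 [ 0.00000000e+00  0.00000000e+00  0.00000000e+00  1.00000000e+00]] dict_keys(['image', 'K', 'extrinsics'])
side [[442.45555576   0.         311.94040869]
 [  0.         442.45555576 204.77341836]
 [  0.           0.           1.        ]] [[ 9.39103524e-01  2.27082188e-01 -2.57911325e-01  2.01607241e+02]
 [-3.43052710e-01  5.75882470e-01 -7.42074268e-01 -8.31476908e+02]
 [-1.99852372e-02  7.85361739e-01  6.18714417e-01  7.68900227e+02]
 [ 0.00000000e+00  0.00000000e+00  0.00000000e+00  1.00000000e+00]] dict_keys(['image', 'K', 'extrinsics'])
```

View pics/top0.png

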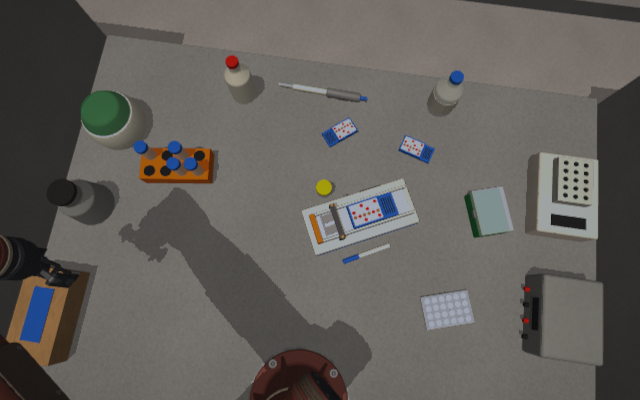

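View pics/side0.png

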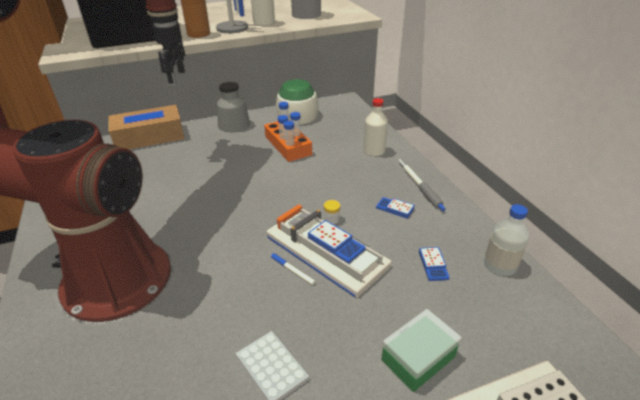

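```bash
python3 - <<'E'
import cv2,pickle,numpy as np
t=pickle.load(open("top.pkl","rb"))["image"][170:265,295:425,::-1]
s=pickle.load(open("side.pkl","rb"))["image"][195:300,260:395,::-1]
cv2.imwrite("pics/t1.png",cv2.resize(t,None,fx=6,fy=6,interpolation=cv2.INTER_CUBIC))
cv2.imwrite("pics/s1.png",cv2.resize(s,None,fx=5.5,fy=5.5,interpolation=cv2.INTER_CUBIC))
E
```

```text
(no output)
```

View pics/t1.png

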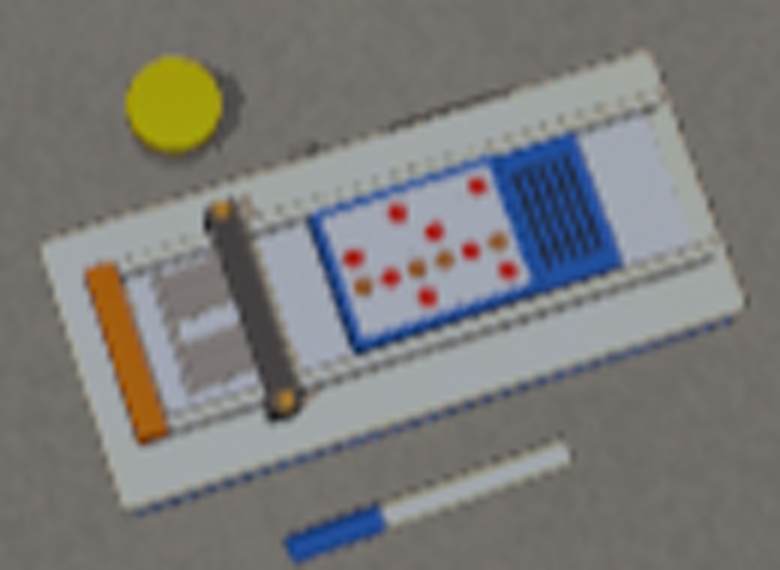

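View pics/s1.png

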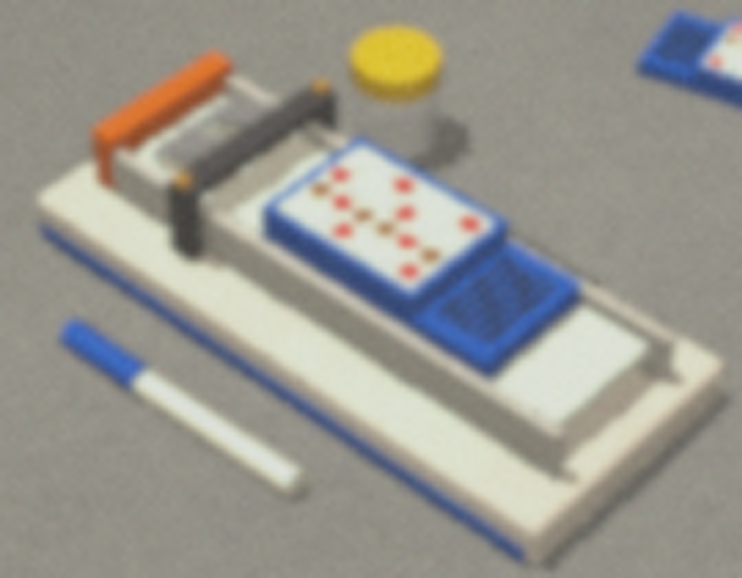

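```bash
cat > fit.py <<'E'
import pickle,numpy as np
from scipy.optimize import least_squares
cams={n:pickle.load(open(n+".pkl","rb")) for n in("top","side")}
def proj(c,P):
    E=c["extrinsics"];q=(np.atleast_2d(P)-E[:3,3])@E[:3,:3];q=q*[1,-1,-1];p=q@c["K"].T;return p[:,:2]/p[:,2:]
D={"top":[(42,243,150,-65,24),(128,510,150,65,24),(743,300,-150,65,24),(648,50,-150,-65,24),(117,265,120,-40,58),(167,432,120,40,58)],
"side":[(38,200,150,65,24),(535,540,-150,65,24),(722,362,-150,-65,24)]}
C={"top":[(312,215,63,-32,22),(358,352,63,32,22),(495,155,-23,-32,22),(578,135,-63,-32,12),(622,265,-63,32,12)],
"side":[(265,210,63,32,22),(362,140,63,-32,22),(508,225,-23,-32,22),(410,300,-23,32,22),(490,362,-63,32,12),(580,288,-63,-32,12)]}
off={"top":(295,170,6),"side":(260,195,5.5)}
def W(p,x,y,z=0):
    c,s=np.cos(p[2]),np.sin(p[2]);return np.array([p[0]+c*x-s*y,p[1]+s*x+c*y,z])
def res(p,names=("top","side")):
    o=[]
    for n in names:
        u0,v0,f=off[n]
        for L,d,h in((D,0,0),(C,p[3],44)):
            for a in L[n]:
                q=proj(cams[n],W(p,a[2]+d,a[3],a[4]+h))[0]
                o+=list(q-[u0+(a[0]+.5)/f-.5,v0+(a[1]+.5)/f-.5])
    return np.array(o)
if __name__=="__main__":
    for names in(("top","side"),("top",),("side",)):
        r=least_squares(res,[400,-100,1.8,-20],args=(names,))
        p=r.x;print(names,p.round(3),np.degrees(p[2]).round(2),"rms px",np.sqrt(np.mean(r.fun**2)).round(2))
        if len(names)==2:print(r.fun.reshape(-1,2).round(1).tolist())
        print("ledge",W(p,p[3]-43,0).round(1),"nose gap to bridge",61-p[3]-63)
E
python3 fit.py
```

```text
('top', 'side') [490.541 -95.869   2.03  -32.118] 116.3 rms px 0.8
[[-0.5, 0.2], [-0.3, 0.9], [1.9, 1.7], [1.0, -0.4], [-0.1, -0.6], [0.9, 0.2], [0.3, -0.2], [0.5, -0.3], [0.4, -0.1], [0.1, -0.4], [1.1, 0.2], [-1.5, -1.4], [-0.1, -1.6], [1.1, -0.8], [-0.6, -0.9], [-0.2, -1.0], [0.3, -0.6], [0.1, -0.3], [-1.0, 0.1], [0.4, -1.0]]
ledge [ 523.8 -163.2    0. ] nose gap to bridge 30.117602482601512
('top',) [490.794 -94.692   2.033 -31.669] 116.49 rms px 0.65
ledge [ 524.1 -161.5    0. ] nose gap to bridge 29.668741008464423
('side',) [490.157 -98.568   2.027 -31.579] 116.14 rms px 0.66
ledge [ 523.  -165.5    0. ] nose gap to bridge 29.57899431399977
```

```bash
cat > go.py <<'E'
import sys,numpy as np
from rig import sense
from scipy.spatial.transform import Rotation as R
P=[490.5,-96.3,np.radians(116.3),-31.9]
def rot(s): return R.from_quat(np.roll(s["tcp_rot"],-1))
def tip(s):
    t=s["eef_pos"]+rot(s).apply([0,0,173]);d=t[:2]-P[:2];c,n=np.cos(P[2]),np.sin(P[2])
    return np.array([c*d[0]+n*d[1],-n*d[0]+c*d[1],t[2]])
def plan(x,y,z):
    s=sense();t=tip(s);c,n=np.cos(P[2]),np.sin(P[2]);d=np.array([x,y,z])-t
    w=np.array([c*d[0]-n*d[1],n*d[0]+c*d[1],d[2]])
    ty=rot(s).apply([0,1,0]);err=(np.degrees(P[2])+90-np.degrees(np.arctan2(ty[1],ty[0]))+90)%180-90
    print("t",s["time"].round(2),"tip dock",t.round(1),"F",s["wrist_force"].round(1),"w",s["gripper_width"].round(1))
    print("tool shift m",(rot(s).inv().apply(w)/1000).round(4),"roll",(-err).round(2),"tool z",rot(s).apply([0,0,1]).round(3))
if __name__=="__main__": plan(*map(float,sys.argv[1:4]))
E
python3 go.py -69 0 130
```

```text
Traceback (most recent call last):
  File "go.py", line 15, in <module>
    if __name__=="__main__": plan(*map(float,sys.argv[1:4]))
                             ~~~~^^^^^^^^^^^^^^^^^^^^^^^^^^^
  File "go.py", line 13, in plan
    print("t",s["time"].round(2),"tip dock",t.round(1),"F",s["wrist_force"].round(1),"w",s["gripper_width"].round(1))
              ^^^^^^^^^^^^^^^
AttributeError: 'float' object has no attribute 'round'
```

```bash
sed -i 's/s\["time"\].round(2)/round(s["time"],2)/; s/s\["gripper_width"\].round(1)/round(s["gripper_width"],1)/' go.py; python3 go.py -69 0 130
```

```text
t 0.1 tip dock [679.9 -70.  231. ] F [-0.  -0.3  0.3] w 85.4
tool shift m [-0.5394 -0.5241  0.1015] roll 38.85 tool z [-0.001 -0.001 -1.   ]
```

>>> arm_command --pt "-0.539 -0.524 0" --pt "-0.539 -0.524 0" --pt "-0.539 -0.524 0" --pt "-0.539 -0.524 0" --pt "-0.539 -0.524 0" --pt "-0.539 -0.524 0" --pt "-0.539 -0.524 0" --pt "-0.539 -0.524 0" --pt "-0.539 -0.524 0" --pt "-0.539 -0.524 0" --pt "-0.539 -0.524 0" --pt "-0.539 -0.524 0" --roll '[38.8,38.8,38.8,38.8,38.8,38.8,38.8,38.8,38.8,38.8,38.8,38.8]' --claw '[0,0,0,0,0,0,0,0,0,0,0,0]'

```text
time: 1.1
eef_pos: [431.0, 75.4, 404.5]
tcp_rot: [0.0, 0.527, 0.85, -0.001]
wrist_force: [1.9, 1.1, -0.9]
gripper_width: 0.2
```

```bash
python3 go.py -69 0 110
```

```text
t 1.1 tip dock [180.2 -22.6 231.5] F [ 1.9  1.1 -0.9] w 0.2
tool shift m [-0.2491 -0.0227  0.1216] roll 0.04 tool z [-0.    -0.001 -1.   ]
```

>>> arm_command --pt "-0.249 -0.023 0.121" --pt "-0.249 -0.023 0.121" --pt "-0.249 -0.023 0.121" --pt "-0.249 -0.023 0.121" --pt "-0.249 -0.023 0.121" --pt "-0.249 -0.023 0.121" --pt "-0.249 -0.023 0.121" --pt "-0.249 -0.023 0.121" --pt "-0.249 -0.023 0.121" --pt "-0.249 -0.023 0.121" --roll '[0,0,0,0,0,0,0,0,0,0]' --claw '[0,0,0,0,0,0,0,0,0,0]'

```text
time: 1.93
eef_pos: [520.6, -157.7, 283.6]
tcp_rot: [-0.0, 0.527, 0.85, -0.0]
wrist_force: [-0.3, -0.1, 0.1]
gripper_width: -0.1
```

```bash
python3 go.py -69 0 66; cat > look.py <<'E'
import cv2,sys,numpy as np
from rig import read_camera
n=sys.argv[1]
a=read_camera("top")["image"][165:270,295:425,::-1];b=read_camera("side")["image"][180:300,260:395,::-1]
f=lambda i:cv2.resize(i,(395,int(395*i.shape[0]/i.shape[1])),interpolation=cv2.INTER_CUBIC)
a,b=f(a),f(b);h=max(a.shape[0],b.shape[0]);p=lambda i:np.pad(i,((0,h-i.shape[0]),(0,0),(0,0)))
cv2.imwrite(f"pics/{n}.png",np.hstack([p(a),p(b)]))
E
python3 look.py l1
```

```text
t 1.93 tip dock [-68.3   0.4 110.6] F [-0.3 -0.1  0.1] w -0.1
tool shift m [-0.0007  0.0004  0.0446] roll 0.03 tool z [-0.001 -0.    -1.   ]
```

View pics/l1.png

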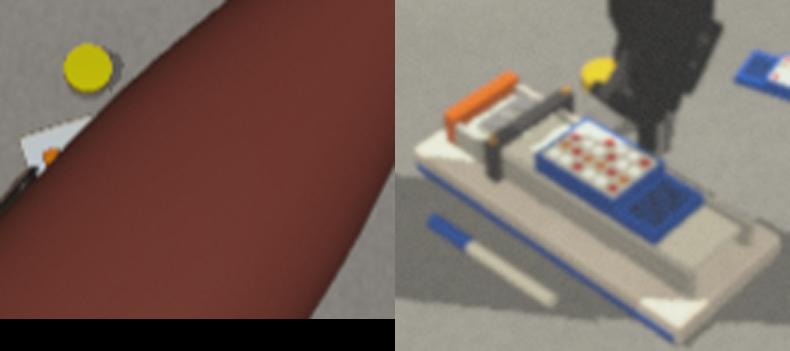

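>>> arm_command --pt "-0.003 0 0.015" --pt "-0.003 0 0.03" --pt "-0.003 0 0.042" --pt "-0.003 0 0.048" --pt "-0.003 0 0.048" --pt "-0.003 0 0.048" --roll '[0,0,0,0,0,0]' --claw '[0,0,0,0,0,0]'

```text
time: 2.53
eef_pos: [522.2, -159.5, 236.7]
tcp_rot: [0.0, 0.527, 0.85, -0.0]
wrist_force: [0.1, -1.5, -0.1]
gripper_width: -0.2
```

```bash
python3 go.py -71 0 46; python3 - <<'E'
import cv2
from rig import read_camera
b=read_camera("side")["image"][190:290,300:395,::-1];cv2.imwrite("pics/l2.png",cv2.resize(b,None,fx=6,fy=6,interpolation=cv2.INTER_CUBIC))
E
```

```text
t 2.53 tip dock [-70.9  -0.4  63.7] F [ 0.1 -1.5 -0.1] w -0.2
tool shift m [-0.     -0.0004  0.0177] roll 0.13 tool z [ 0.    -0.001 -1.   ]
```

View pics/l2.png

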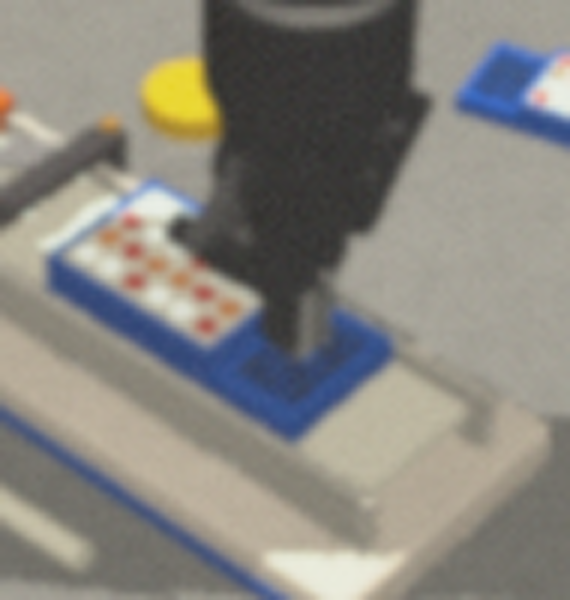

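```bash
python3 - <<'E'
from fit import *
from go import P as Q
c=cams["side"];ps=[490.16,-98.57,2.027,-31.6]
def un(x,y,z):
    u=300+(x+.5)/6-.5;v=190+(y+.5)/6-.5
    E=c["extrinsics"];d=E[:3,:3]@(np.linalg.inv(c["K"])@[u,v,1]*[1,-1,-1]);w=E[:3,3]+d*(z-E[2,3])/d[2]
    def dk(p):
        e=w[:2]-p[:2];a,b=np.cos(p[2]),np.sin(p[2]);return (a*e[0]+b*e[1],-b*e[0]+a*e[1])
    print((x,y,z),np.round(dk(ps),1),np.round(dk(Q),1))
un(300,360,63.7);un(262,345,63.7);un(330,348,63.7)
un(292,438,56);un(392,350,56);un(213,385,56)
E
```

```text
(300, 360, 63.7) [-78.5   6.7] [-80.4   8.2]
(262, 345, 63.7) [-62.6  10.2] [-64.4  11.7]
(330, 348, 63.7) [-82.7  -6.1] [-84.6  -4.6]
(292, 438, 56) [-98.1  34.2] [-99.9  35.8]
(392, 350, 56) [-96.1 -27.8] [-98.  -26.2]
(213, 385, 56) [-58.1  33.1] [-59.8  34.6]
```

>>> arm_command --pt "0 0 0.004" --pt "0 0 0.007" --pt "0 0 0.009" --pt "0 0 0.011" --pt "0 0 0.012" --pt "0 0 0.012" --roll '[0,0,0,0,0,0]' --claw '[0,0,0,0,0,0]'

```text
time: 3.08
eef_pos: [522.6, -159.9, 225.6]
tcp_rot: [0.001, 0.527, 0.85, -0.0]
wrist_force: [-0.5, -0.0, 6.7]
gripper_width: -0.2
```

```bash
python3 go.py -71 0 46
```

```text
t 3.08 tip dock [-71.7  -0.8  52.6] F [-0.5 -0.   6.7] w -0.2
tool shift m [ 0.0007 -0.0008  0.0066] roll 0.12 tool z [ 0.002 -0.002 -1.   ]
```

>>> arm_command --pt "0 0 0.002" --pt "0 0 0.004" --pt "0 0 0.006" --pt "0 0 0.0068" --pt "0 0 0.0068" --pt "0 0 0.0068" --roll '[0,0,0,0,0,0]' --claw '[0,0,0,0,0,0]'

```text
time: 3.58
eef_pos: [522.8, -159.9, 220.0]
tcp_rot: [0.002, 0.527, 0.85, -0.0]
wrist_force: [-2.6, 2.3, 12.5]
gripper_width: 0.2
```

```bash
python3 go.py -61 0 46
```

```text
t 3.58 tip dock [-71.9  -1.   47. ] F [-2.6  2.3 12.5] w 0.2
tool shift m [ 0.0109 -0.001   0.0009] roll 0.13 tool z [ 0.003 -0.002 -1.   ]
```

>>> arm_command --pt "0.002 0 0.001" --pt "0.004 0 0.001" --pt "0.007 0 0.001" --pt "0.01 0 0.001" --pt "0.013 0 0.001" --pt "0.016 0 0.001" --pt "0.018 0 0.001" --pt "0.02 0 0.001" --pt "0.02 0 0.001" --roll '[0,0,0,0,0,0,0,0,0]' --claw '[0,0,0,0,0,0,0,0,0]'

```text
time: 4.33
eef_pos: [515.0, -142.8, 221.1]
tcp_rot: [0.004, 0.527, 0.85, -0.001]
wrist_force: [1.3, -1.8, 11.4]
gripper_width: -0.0
```

```bash
python3 go.py -31 0 45.5;python3 - <<'E'
import cv2
from rig import read_camera
b=read_camera("side")["image"][190:290,265:385,::-1];cv2.imwrite("pics/l3.png",cv2.resize(b,None,fx=6,fy=6,interpolation=cv2.INTER_CUBIC))
E
```

```text
t 4.33 tip dock [-54.   -2.   48.1] F [ 1.3 -1.8 11.4] w -0.0
tool shift m [ 0.023  -0.002   0.0024] roll 0.12 tool z [ 0.007 -0.005 -1.   ]
```

View pics/l3.png

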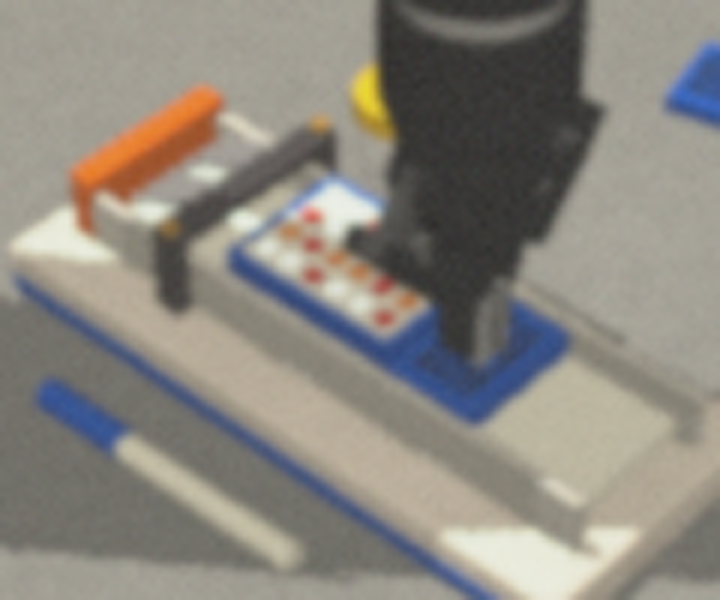

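>>> arm_command --pt "0 -0.001 0.002" --pt "0 -0.002 0.0036" --pt "0.001 -0.003 0.0036" --pt "0.004 -0.003 0.0036" --pt "0.007 -0.003 0.0037" --pt "0.01 -0.003 0.0037" --pt "0.013 -0.003 0.0037" --pt "0.016 -0.003 0.0038" --pt "0.019 -0.003 0.0038" --pt "0.022 -0.003 0.0038" --pt "0.025 -0.003 0.0038" --pt "0.025 -0.003 0.0038" --roll '[0,0,0,0,0,0,0,0,0,0,0,0]' --claw '[0,0,0,0,0,0,0,0,0,0,0,0]'

```text
time: 5.38
eef_pos: [502.5, -122.6, 219.5]
tcp_rot: [0.007, 0.527, 0.85, -0.001]
wrist_force: [1.0, -1.7, 13.5]
gripper_width: -0.2
```

```bash
python3 go.py 0 0 45.5;python3 - <<'E'
import cv2
from rig import read_camera
b=read_camera("side")["image"][190:290,265:385,::-1];cv2.imwrite("pics/l4.png",cv2.resize(b,None,fx=6,fy=6,interpolation=cv2.INTER_CUBIC))
E
```

```text
t 5.38 tip dock [-31.1  -0.2  46.5] F [ 1.  -1.7 13.5] w -0.2
tool shift m [ 0.0311 -0.0001  0.0006] roll 0.1 tool z [ 0.011 -0.009 -1.   ]
```

View pics/l4.png

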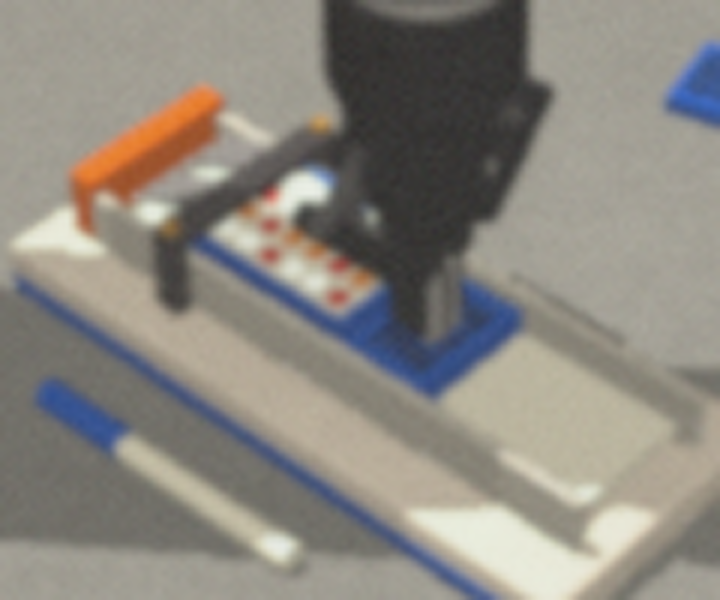

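>>> arm_command --pt "0 0 0.001" --pt "0.002 0 0.002" --pt "0.005 0 0.002" --pt "0.008 0 0.002" --pt "0.011 0 0.002" --pt "0.014 0 0.002" --pt "0.017 0 0.002" --pt "0.02 0 0.002" --pt "0.023 0 0.002" --pt "0.026 0 0.002" --pt "0.029 0 0.002" --pt "0.029 0 0.002" --roll '[0,0,0,0,0,0,0,0,0,0,0,0]' --claw '[0,0,0,0,0,0,0,0,0,0,0,0]'

```text
time: 6.43
eef_pos: [491.1, -97.8, 219.4]
tcp_rot: [0.01, 0.527, 0.85, -0.001]
wrist_force: [2.8, -6.7, 8.7]
gripper_width: 0.4
```

```bash
python3 go.py 20 0 45.5;python3 - <<'E'
import cv2
from rig import read_camera
b=read_camera("side")["image"][190:290,265:385,::-1];cv2.imwrite("pics/l5.png",cv2.resize(b,None,fx=6,fy=6,interpolation=cv2.INTER_CUBIC))
E
```

```text
t 6.43 tip dock [-4.9 -1.4 46.4] F [ 2.8 -6.7  8.7] w 0.4
tool shift m [ 0.0249 -0.0014  0.0005] roll 0.08 tool z [ 0.016 -0.013 -1.   ]
```

View pics/l5.png

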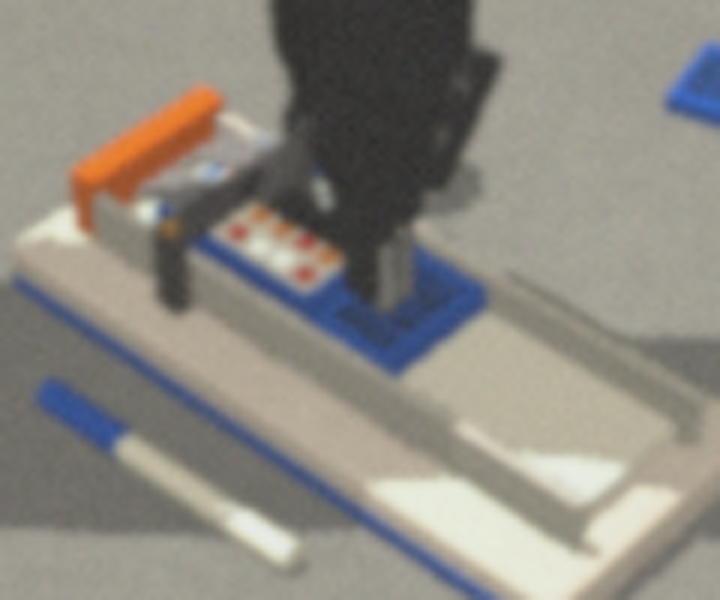

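>>> arm_command --pt "0.001 -0.001 0.001" --pt "0.003 -0.002 0.0015" --pt "0.006 -0.002 0.0015" --pt "0.009 -0.002 0.0015" --pt "0.012 -0.002 0.0015" --pt "0.015 -0.002 0.0015" --pt "0.018 -0.002 0.0015" --pt "0.021 -0.002 0.0015" --pt "0.023 -0.002 0.0015" --pt "0.023 -0.002 0.0015" --roll '[0,0,0,0,0,0,0,0,0,0]' --claw '[0,0,0,0,0,0,0,0,0,0]'

```text
time: 7.32
eef_pos: [480.6, -79.3, 219.6]
tcp_rot: [0.013, 0.527, 0.85, -0.001]
wrist_force: [2.4, -4.5, 8.9]
gripper_width: -0.1
```

```bash
python3 go.py 24 0 45.5
```

```text
t 7.32 tip dock [15.4 -0.7 46.7] F [ 2.4 -4.5  8.9] w -0.1
tool shift m [ 0.0086 -0.0007  0.001 ] roll 0.04 tool z [ 0.021 -0.017 -1.   ]
```

>>> arm_command --pt "0.001 0 0.001" --pt "0.002 0 0.002" --pt "0.004 0 0.002" --pt "0.006 0 0.002" --pt "0.007 0 0.002" --pt "0.007 0 0.002" --roll '[0,0,0,0,0,0]' --claw '[0,0,0,0,0,0]'

```text
time: 7.82
eef_pos: [478.8, -74.2, 219.5]
tcp_rot: [0.016, 0.528, 0.849, -0.002]
wrist_force: [2.7, -5.4, 8.9]
gripper_width: -0.1
```

```bash
python3 go.py 24 0 45.5;python3 - <<'E'
import cv2
from rig import read_camera
b=read_camera("side")["image"][190:290,265:385,::-1];cv2.imwrite("pics/l6.png",cv2.resize(b,None,fx=6,fy=6,interpolation=cv2.INTER_CUBIC))
E
```

```text
t 7.82 tip dock [19.9 -1.7 46.6] F [ 2.7 -5.4  8.9] w -0.1
tool shift m [ 0.0041 -0.0018  0.0009] roll 0.01 tool z [ 0.026 -0.02  -0.999]
```

View pics/l6.png

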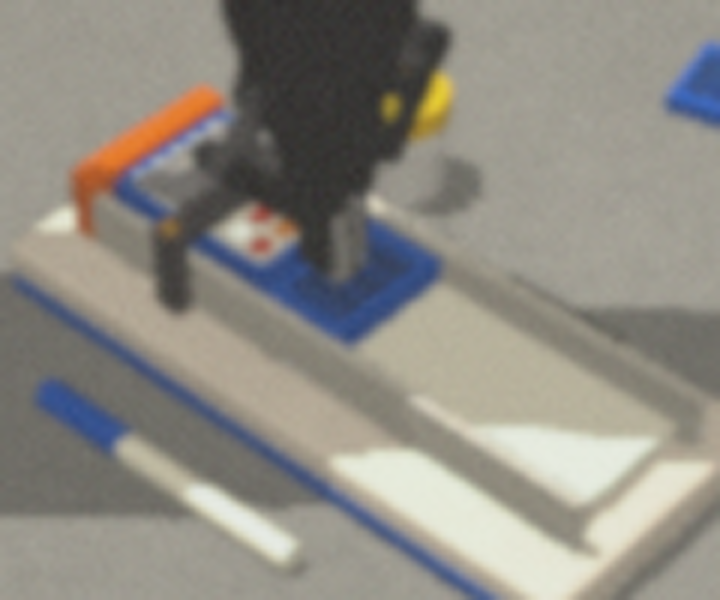

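>>> arm_command --pt "0.001 0 0.001" --pt "0.003 -0.001 0.0018" --pt "0.005 -0.001 0.0018" --pt "0.006 -0.001 0.0018" --pt "0.006 -0.001 0.0018" --roll '[0,0,0,0,0]' --claw '[0,0,0,0,0]'

```text
time: 8.28
eef_pos: [476.6, -70.3, 219.5]
tcp_rot: [0.019, 0.528, 0.849, -0.002]
wrist_force: [2.0, -4.6, 9.3]
gripper_width: 0.1
```

```bash
python3 go.py 28 0 45.5
```

```text
t 8.28 tip dock [23.4 -1.9 46.6] F [ 2.  -4.6  9.3] w 0.1
tool shift m [ 0.0046 -0.0019  0.0009] roll -0.02 tool z [ 0.03  -0.024 -0.999]
```

>>> arm_command --pt "0.001 0 0.001" --pt "0.003 -0.001 0.0018" --pt "0.004 -0.001 0.0018" --pt "0.005 -0.001 0.0018" --pt "0.005 -0.001 0.0018" --roll '[0,0,0,0,0]' --claw '[0,0,0,0,0]'

```text
time: 8.7
eef_pos: [475.3, -68.5, 219.6]
tcp_rot: [0.023, 0.529, 0.849, -0.004]
wrist_force: [5.6, -14.4, 3.5]
gripper_width: 0.2
```

```bash
python3 go.py 28 0 45.5
```

```text
t 8.7 tip dock [24.  -1.7 46.8] F [  5.6 -14.4   3.5] w 0.2
tool shift m [ 0.004  -0.0018  0.0011] roll -0.12 tool z [ 0.035 -0.031 -0.999]
```

>>> arm_command --pt "0.001 0 0.001" --pt "0.002 0 0.002" --pt "0.003 0 0.0025" --pt "0.003 0 0.0025" --roll '[0,0,0,0]' --claw '[0,0,0,0]'

```text
time: 9.03
eef_pos: [475.2, -67.5, 219.1]
tcp_rot: [0.026, 0.529, 0.848, -0.006]
wrist_force: [-0.3, -9.6, 9.4]
gripper_width: 0.2
```

```bash
python3 go.py 28 0 45.5;python3 - <<'E'
import cv2
from rig import read_camera
b=read_camera("side")["image"][195:265,265:355,::-1];cv2.imwrite("pics/l7.png",cv2.resize(b,None,fx=8,fy=8,interpolation=cv2.INTER_CUBIC))
E
```

```text
t 9.03 tip dock [23.8 -2.1 46.4] F [-0.3 -9.6  9.4] w 0.2
tool shift m [ 0.0042 -0.0022  0.0006] roll -0.19 tool z [ 0.039 -0.037 -0.999]
```

View pics/l7.png

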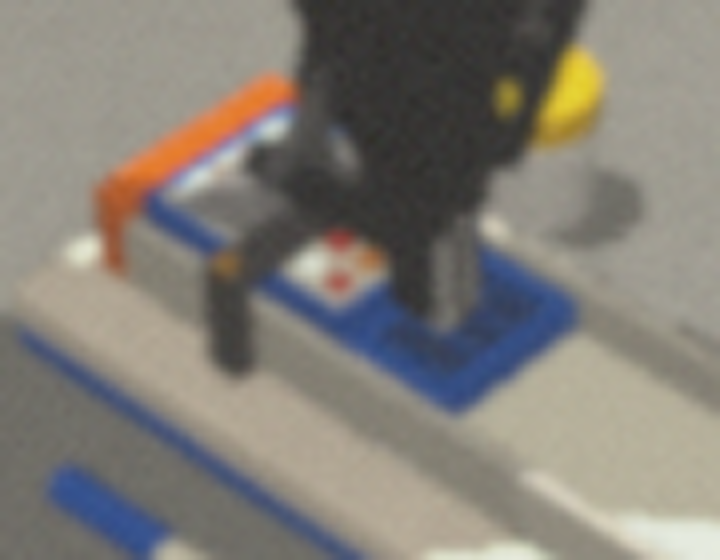

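```bash
python3 - <<'E'
from fit import *
c=cams["side"];p=[490.16,-98.57,2.027]
for x,y,z in((457,412,46.5),(578,308,46.5),(338,322,56.5),(150,203,56.5)):
    u=265+(x+.5)/8-.5;v=195+(y+.5)/8-.5
    E=c["extrinsics"];d=E[:3,:3]@(np.linalg.inv(c["K"])@[u,v,1]*[1,-1,-1]);w=E[:3,3]+d*(z-E[2,3])/d[2]
    e=w[:2]-p[:2];a,b=np.cos(p[2]),np.sin(p[2]);print(round(a*e[0]+b*e[1],1),round(-b*e[0]+a*e[1],1))
E
```

```text
-11.5 28.0
-7.6 -30.6
34.0 31.2
115.9 31.3
```

>>> arm_command --pt "0.002 -0.001 0.001" --pt "0.004 -0.001 0.002" --pt "0.006 -0.001 0.003" --pt "0.008 -0.001 0.003" --pt "0.008 -0.001 0.003" --roll '[0,0,0,0,0]' --claw '[0,0,0,0,0]'

```text
time: 9.5
eef_pos: [473.7, -64.9, 219.5]
tcp_rot: [0.033, 0.53, 0.847, -0.009]
wrist_force: [5.7, -27.6, 8.9]
gripper_width: -0.0
```

```bash
python3 go.py 22 0 47
```

```text
t 9.5 tip dock [24.1 -2.1 46.9] F [  5.7 -27.6   8.9] w -0.0
tool shift m [-0.0021 -0.0021 -0.    ] roll -0.38 tool z [ 0.047 -0.051 -0.998]
```

>>> arm_command --pt "0.002 0 0" --pt "0.001 0 -0.002" --pt "0 0 -0.005" --pt "-0.0015 0 -0.01" --pt "-0.003 0 -0.02" --pt "-0.005 0 -0.035" --pt "-0.008 0 -0.06" --pt "-0.012 0 -0.09" --pt "-0.016 0 -0.12" --pt "-0.016 0 -0.12" --pt "-0.016 0 -0.12" --roll '[0,0,0,0,0,0,0,0,0,0,0]' --claw '[0,0,0,0,0,0,0,0,0,0,0]'

```text
time: 10.42
eef_pos: [475.5, -73.2, 342.6]
tcp_rot: [0.035, 0.53, 0.847, -0.009]
wrist_force: [0.4, 0.1, 0.2]
gripper_width: -0.2
```

```bash
python3 go.py 300 0 200
```

```text
t 10.42 tip dock [ 15.5  -0.5 170.1] F [0.4 0.1 0.2] w -0.2
tool shift m [ 0.2818 -0.0016 -0.0494] roll -0.36 tool z [ 0.05  -0.052 -0.997]
```

>>> arm_command --pt "0.3 -0.06 -0.06" --pt "0.3 -0.06 -0.06" --pt "0.3 -0.06 -0.06" --pt "0.3 -0.06 -0.06" --pt "0.3 -0.06 -0.06" --pt "0.3 -0.06 -0.06" --pt "0.3 -0.06 -0.06" --pt "0.3 -0.06 -0.06" --pt "0.3 -0.06 -0.06" --pt "0.3 -0.06 -0.06" --pt "0.3 -0.06 -0.06" --roll '[0,0,0,0,0,0,0,0,0,0,0]' --claw '[0,0,0,0,0,0,0,0,0,0,0]'

```text
time: 11.33
eef_pos: [288.1, 172.8, 379.8]
tcp_rot: [0.034, 0.53, 0.847, -0.009]
wrist_force: [0.1, 0.4, 0.2]
gripper_width: -0.3
```

```bash
python3 look.py l8
```

```text
(no output)
```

View pics/l8.png

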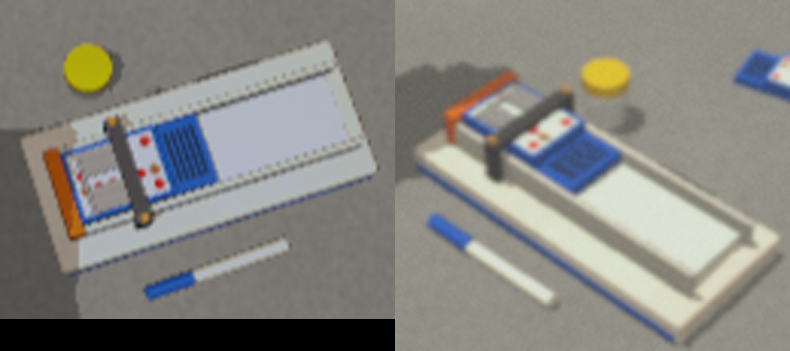

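```bash
python3 - <<'E'
from fit import *
import cv2
from rig import read_camera,sense
p=[490.79,-94.69,2.033]
im={"before":cams["top"]["image"],"after":read_camera("top")["image"]}
for k,z,lo,hi in(("before",56,-115,-75),("after",48,-25,20),("after",58,100,140)):
    for y in(-20,0,20):
        xs=np.arange(lo,hi,1.0);q=np.vstack([proj(cams["top"],W(p,x,y,z)) for x in xs]).astype(np.float32)
        v=cv2.remap(im[k],q[:,:1],q[:,1:],cv2.INTER_LINEAR)[:,0].astype(int)
        if z<58:
            r=v[:,0]-v[:,2]*0; i=np.where(r<(r.max()+r.min())/2)[0][0];print(k,y,"ledge rear x",xs[i])
        else:print(y,[tuple(a) for a in v[::3].tolist()])
print(sense()["wrist_force"])
E
```

```text
before -20 ledge rear x -94.0
before 0 ledge rear x -94.0
before 20 ledge rear x -94.0
after -20 ledge rear x -5.0
after 0 ledge rear x -5.0
after 20 ledge rear x -5.0
-20 [(143, 137, 135), (143, 137, 136), (136, 130, 130), (140, 140, 146), (162, 161, 160), (132, 133, 133), (67, 76, 110), (103, 64, 59), (146, 70, 18), (147, 69, 10), (147, 69, 10), (130, 72, 33), (144, 126, 110), (152, 141, 128)]
0 [(175, 158, 169), (158, 160, 170), (145, 141, 143), (145, 127, 120), (168, 164, 170), (156, 165, 189), (62, 82, 131), (105, 62, 62), (147, 69, 15), (149, 70, 11), (148, 70, 12), (132, 71, 28), (132, 111, 95), (149, 138, 125)]
20 [(146, 141, 139), (142, 136, 135), (133, 128, 127), (154, 154, 160), (174, 179, 194), (145, 160, 191), (74, 107, 171), (131, 94, 91), (175, 102, 21), (156, 78, 13), (149, 70, 10), (140, 69, 17), (132, 112, 97), (149, 138, 125)]
[ 0.08057377  0.46136053 -0.5501571 ]
```

Ledge rear is at about x = −5 mm (−6 means home), and the blue nose edge runs straight into the orange stop with no gap.

```bash
python3 -c "
from rig import job; print(job.sign_off())"
```

```text
the job is handed in; nothing more can be done
None
```

The carrier is home against the orange end stop under the bridge and leaf spring, and the job is handed in. With the gripper shut, I pressed the ledge down about 9–10 mm and pushed the carrier under both. Then I lifted straight off and moved clear, at about 11 s on the clock.

**Checks at home:**
- **Stop contact:** about 28 N of forward push at the end moved the fingertips no further.
- **Top view:** the rear edge of the ledge is at dock x of about −5 mm (−6 is home). The blue nose meets the orange stop with no gap.
- **Bystanders:** the marker and pot look unmoved in the final view. The rack, tip box and spare plate were outside that crop, but the arm never went near them.
- **Robot:** the wrist force is about zero, so it is touching nothing.

**Disagreements:** positions read from the side camera while the fingers were still pressing were 2–4 mm short of home (nose about 116 mm instead of 120). I put this down to camera calibration, and trusted the force and top-view checks instead. The tool had also tilted about 4° under load by the end of the push.

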